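# Swing the filling arm over the beaker and clamp it

### The arm

A 6-joint arm with a two-finger parallel gripper is mounted at the origin on a cart in front of the work surface, level with it; the furniture and walls round the work are solid. World frame = base frame: x ahead of the robot, y to its left, z up, the work surface at z = 0. Lengths are in mm, angles in rad, forces in N, time in s.
With the tool pointing down it reaches from about 350 to 975 mm from the base axis. Payload 4.9 kg.
Tool frame: the origin (TCP) lies at the very end of the fingers, on their centre line; the grasp point (between the pads) lies env.hold_point_z behind it (env.hold_point_z is the distance from the TCP to the grasp point, in mm); z points along the fingers, y is the line along which they close (so a half turn about z gives the same grasp; the last joint's range is limited). The gripper opens to 85 mm and grips with 20 to 120 N. Pads are 22 mm wide; open, the fingers measure 114 mm over their backs; the gripper's body (76 mm by 85 mm) begins 54 mm behind the grasp point. The pads swing forward as they close: fully open they stand 13 mm farther back than shut.
Start: joints at [-1.423, 0.053, 1.613, -0, 1.476, -0.119], TCP at [164.774, -602.869, 231.304] pointing down, gripper open.
Joint ranges: [-3.01, 3.01], [-1.01, 2.22], [0.06, 2.58], [-1.02, 4.17], [0.09, 2.62], [-3.14, 3.14]. Speed limits (rad/s): [2.57, 2.57, 3.14, 3.14, 3.14, 3.14].

### API

Orientations are given as a 3x3 rotation matrix whose columns are the frame's x, y, z axes.
In Python, from cell import env gives the robot as it stands. The module is installed in compiled form; this text tells all that it offers.
- The arm moves only by the tool send_rows, never from a script. Its argument "series" is a list of rows, each a list of 3 entries, a list of its own where there are three numbers: the turn, a rotation vector about the tool's x, y, z each as a share of 0.08 rad, from -1 to 1, then the shift along the tool's x, y, z each as a share of 0.03 m, from -1 to 1, then the gripper command: -1 is fully open, 1 is shut, values between are in proportion. A call has 1 to 12 rows; each row shifts and turns the commanded pose from where the row before left it, along the tool's axes as they then stand; what a row does not reach is not made up. A row lasts 1/10 s, in which the tool goes at most 50 mm and 8.59 degrees, less where a joint would pass 70% of its speed; a pose out of reach is approached as far as the arm can. A call with a number of a shift or a turn outside -1 to 1 is refused whole. A call with a gripper value outside its range is refused whole. The fingers move at their own pace and stop on an object; the grip force is fixed at half the most. Time passes only in rows, so rows that do not move let the fingers close. It gives the time, the measured TCP pose, the force, the opening and the grip force at its end, in the units of the state.
- env.read_state(): the state, without advancing time (a new reading comes with each control period).
- env.get_image(name): name is "side" or "top"; returns the picture (400x640x3 uint8, red, green, blue); there is no depth.
- env.get_calibration(name): a dict with "K" (3x3 intrinsics, pixels), "camera_from_world" (4x4, takes a point from world to camera coordinates). Camera axes: x right, y down, z forward; pixel columns grow to the right and rows downward; lengths in mm; the calibration is good to about 2 mm. A picture is of the moment at which its call begins. get_calibration takes no time and is no camera call.
- env.finish_job(): hands the job in; it is judged then, once.
Trained networks look in the newest picture that a camera, given by its name, has taken for a name from the list of things; names that differ only in an ending like _2 or _b are one class to them, and where a whole thing is asked for, a point or a joint stands for the part that bears it (a point fixed in the world has none). Each returns a list of dicts, best first, with "conf" (0 to 1); they miss things now and then, are a little off and sometimes report something else, mostly with a low value. They report only what shows in the picture. A call takes as long as a camera call. They do not tell look-alikes from the thing itself.
- env.outline_of(camera, label): "pixels" (400x640 bool, what is visible of it).
- env.tip_of(camera, label): "position" ([x, y, z] in mm, in world coordinates, good to about 4 mm: a listed point, or the origin of a listed thing).
The state is a dict: "t": time; "joint_positions": joint angles; "qvel": joint speeds; "joint_torque": joint torques, N m; "tool_pos": TCP position; "tool_rot": TCP orientation; "wrist_force": force on the tool from outside, world axes, zero at the start; "moment": the same for the moment, N m; "finger_gap": finger opening in mm; "grasp_force": force on a finger pad.
Only numpy, scipy, OpenCV 4.12 (cv2) and the standard library are available. Lean on these libraries where they do the work, as an engineer would, in place of code of your own. Each camera call takes 0.05 s, during which the arm holds its last target. There are 200 camera calls.

### The job

Set up the filling stand for the next dose: with one fingertip, gently push its swinging arm round until the nozzle stands over the middle of the open beaker, and leave it there. Then push the black clamping lever on top of the column clockwise (seen from above) all the way to its stop, with the nozzle still over the beaker. Only push, do not grip or lift anything, and leave the three vessels standing where they are.

Things in the scene. Friction and masses are not known exactly. Their poses are not given: they have to be found in the camera images.
- column_axis (a point): Point on the upright axis of the fixed filling stand's column, 190 mm above the bench; its x axis points to the middle pad, z up. Three foot spokes carry round pads (60 mm across, top 10 mm above the bench) centred 120 mm from this axis, 0.73 rad apart; a short fourth spoke points the other way. Column 22 mm in diameter; the lever hub on it ends 226 mm above the bench.
- swing_arm (a joint): Angle of the swinging arm about the column, rad, positive counter-clockwise from above; 0 over the middle pad, other pads at about -0.73 and +0.73; stops at -1.05 and +1.05. Steady friction of about 0.2 N m (1.3 N at the arm's end); it stays where it is left. It starts between the pads at -0.73 and 0.
- swing_arm_end (a point): Place for pushing on the swinging arm: on its centre line 155 mm from the column axis, mid-height. The arm is a straight level aluminium bar 12 mm wide, 20 mm tall (180 to 200 mm above the bench), with flat upright sides, reaching to 178 mm from the axis; both sides are free beyond the nozzle. Its x axis points outward along the arm.
- nozzle_tip (a point): Tip of the steel nozzle (14 mm in diameter) that hangs from the arm 120 mm from the column axis; the tip is 170 mm above the bench, the fitting's top 214 mm.
- clamp_lever (a joint): Angle of the clamping lever, rad; grows as it turns clockwise seen from above; 1.2 at its stop (clamped), starts at 0 to 0.2 (loose). At 0 it points 195 degrees counter-clockwise from the middle pad's direction, on the column's side away from the vessels. Friction about 0.1 N m; stays where left; does not change the arm's friction.
- lever_end (a point): Place for pushing on the clamping lever: on its centre line, 60 mm from the column axis, 217 mm above the bench. The lever is a level black bar on top of the column, 77 mm long from the axis, 13 mm wide and 16 mm tall at this outer part (209 to 225 mm above the bench). Its x axis points outward along the lever.
- beaker_center (a point): Centre (half-way up) of the open glass beaker, the widest and lowest of the three vessels, 54 mm in diameter, 46 mm high. It stands loose on one of the three pads (which one varies), its axis within 5 mm of the pad's centre.
- cylinder_center (a point): Centre (half-way up) of the tall, slim measuring cylinder, 17 mm tube on a 49 mm foot, 149 mm high (its top 159 mm above the bench), loose on another pad.
- vial_center (a point): Centre (half-way up) of the small glass vial, 23 mm in diameter, 54 mm high, loose on the remaining pad.
Not all that is in view belongs to the job. Of the things that look like the part that bears beaker_center, the largest one is meant. Leave any green or red look-alike of the part that bears cylinder_center alone.

How it is judged:
By the outcome, as a careful person would: the job done as asked, in the order asked, and still so for the second after the job is handed in, with the robot touching nothing.
It also fails if it takes over 64 s, if anything falls off the work surface, if the arm or the gripper's body presses on something with over 40 N, if the wrist force passes 120 N, or if a joint passes its speed limit or range.

## Working session

There is one attempt and no reset: what is moved stays moved. The work goes in short steps, Python scripts to look and compute and a tool call to move; the robot and the scene stay as the last step left them, time stands still between calls to the robot, and variables do not carry over. Pictures are saved under pics/ and viewed, at most 10 in all, crops included, and the job is handed in when it is done.

Besides the shell and the picture viewer there is one more tool, called after "Request:" as name(argument=value, ...) on one line, values as JSON. send_rows: Moves the arm, as the interface text tells. Its arguments: {"type":"object","properties":{"series":{"type":"array"}},"required":["series"]}

```bash
mkdir -p pics; cat > h.py <<'E'
import numpy as np,cv2
from cell import env
def proj(c,P):
    k=env.get_calibration(c);T=np.array(k["camera_from_world"]);P=np.atleast_2d(P)
    q=(T[:3,:3]@P.T).T+T[:3,3];u=(np.array(k["K"])@q.T).T
    return u[:,:2]/u[:,2:]
E
python3 - <<'E'
from h import *
ims=[env.get_image(c) for c in("side","top")]
for c,i in zip(("side","top"),ims): cv2.imwrite(f"pics/{c}0.png",i[:,:,::-1])
for c in("side","top"):
  for l in("column_axis","swing_arm_end","nozzle_tip","lever_end","beaker_center","cylinder_center","vial_center"):
    for d in env.tip_of(c,l)[:3]:
      p=np.array(d["position"]);print(c,l,round(d["conf"],2),p.round(),proj(c,p).round()[0])
s=env.read_state();print(s["t"],s["tool_rot"],env.hold_point_z,s["tool_pos"])
E
```

```text
side column_axis 0.91 [520. -68. 188.] [285. 188.]
side swing_arm_end 0.68 [ 474. -215.  190.] [284. 236.]
side nozzle_tip 0.9 [ 482. -188.  173.] [284. 233.]
side lever_end 0.83 [508. -11. 216.] [271. 164.]
side beaker_center 0.88 [ 720. -179.   20.] [388. 256.]
side beaker_center 0.82 [700. -88.  17.] [363. 234.]
side beaker_center 0.71 [ 601. -154.   32.] [335. 258.]
side cylinder_center 0.92 [ 647. -256.   73.] [375. 271.]
side cylinder_center 0.79 [ 562. -301.   78.] [345. 297.]
side cylinder_center 0.63 [ 518. -193.   86.] [305. 262.]
side vial_center 0.75 [ 442. -160.   37.] [267. 277.]
top column_axis 0.78 [520. -67. 188.] [309. 219.]
top swing_arm_end 0.71 [ 472. -218.  188.] [382. 243.]
top swing_arm_end 0.65 [ 487. -184.  178.] [365. 236.]
top nozzle_tip 0.6 [ 483. -184.  174.] [365. 238.]
top lever_end 0.9 [506.  -9. 217.] [280. 224.]
top beaker_center 0.64 [ 601. -158.   33.] [349. 193.]
top beaker_center 0.54 [696. -91.  22.] [323. 157.]
top beaker_center 0.5 [ 725. -180.   14.] [357. 148.]
top cylinder_center 0.57 [ 643. -255.   75.] [390. 174.]
top cylinder_center 0.56 [ 559. -301.   73.] [410. 209.]
top vial_center 0.43 [ 442. -162.   36.] [350. 258.]
0.8 [[ 9.64623168e-01  2.63632590e-01  2.49862060e-05]
 [ 2.63632591e-01 -9.64623165e-01 -7.83778894e-05]
 [ 3.43930720e-06  8.21923062e-05 -9.99999997e-01]] 18.700000000000003 [ 164.78612228 -602.88861258  231.3507493 ]
```

View pics/side0.png

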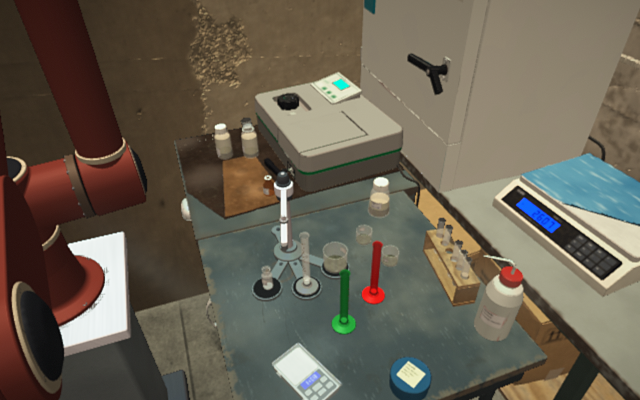

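View pics/top0.png

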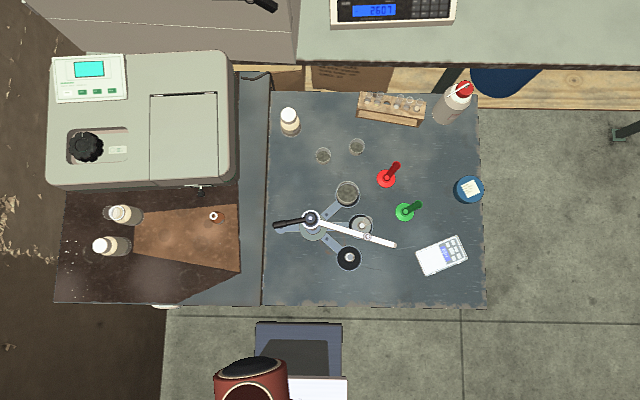

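```bash
cat >> h.py <<'E'
from scipy.optimize import minimize
def sil(c,x,y,r,z0,z1):
    a=np.linspace(0,6.283,40);P=np.array([[x+r*np.cos(t),y+r*np.sin(t),z] for z in(z0,z1) for t in a])
    m=np.zeros((400*4,640*4),np.uint8);h=cv2.convexHull((proj(c,P)*4+1.5).astype(np.float32)).round().astype(np.int32)
    cv2.fillConvexPoly(m,h,1);return cv2.resize(m*255,(640,400),interpolation=cv2.INTER_AREA)/255.
def fit(ms,r,z0,z1,x0):
    def f(p):return sum(1-np.minimum(sil(c,*p,r,z0,z1),m).sum()/np.maximum(sil(c,*p,r,z0,z1),m).sum() for c,m in ms)
    o=minimize(f,x0,method="Nelder-Mead",options=dict(initial_simplex=[x0,[x0[0]+8,x0[1]],[x0[0],x0[1]+8]],xatol=.3));return o.x,o.fun
E
python3 - <<'E'
from h import *
ms=[]
for c in("side","top"):
  for d in env.outline_of(c,"beaker_center")[:4]:
    ys,xs=np.where(d["pixels"]);print(c,round(d["conf"],2),len(xs),xs.mean().round(),ys.mean().round(),np.ptp(xs)+1,np.ptp(ys)+1)
    if np.hypot(*(proj(c,[601,-156,33])[0]-[xs.mean(),ys.mean()]))<10: ms.append((c,d["pixels"].astype(float)))
for m in ms: print(m[0],fit([m],27,10,56,[601,-156]))
if len(ms)>1:
  b,e=fit(ms,27,10,56,[601,-156]);print("beaker",b,e,np.degrees(np.arctan2(b[1]+67.5,b[0]-520)),np.hypot(b[0]-520,b[1]+67.5))
a=cv2.imread("pics/side0.png")[150:310,220:420];b=cv2.imread("pics/top0.png")[130:290,250:450]
cv2.imwrite("pics/crop.png",cv2.resize(np.hstack([a,b]),None,fx=2,fy=2,interpolation=cv2.INTER_CUBIC))
E
```

```text
side 0.82 638 334.0 257.0 24 32
side 0.8 291 363.0 235.0 16 21
side 0.64 326 389.0 256.0 18 21
side 0.39 254 277.0 172.0 25 27
top 0.7 215 323.0 156.0 15 17
top 0.64 419 347.0 192.0 22 24
top 0.54 202 356.0 147.0 15 17
side (array([ 599.40625 , -152.140625]), np.float64(0.08427742470295652))
top (array([ 602.75548954, -153.7857779 ]), np.float64(0.06309005244910659))
beaker [ 600.71289062 -153.10449219] 0.202689429539347 -46.684654659213926 117.65500327535146
```

View pics/crop.png

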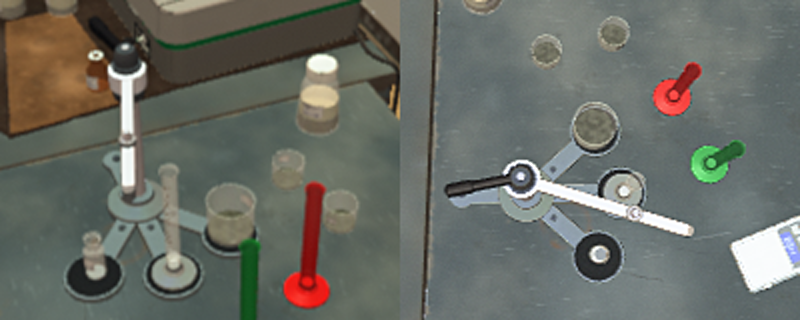

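The beaker look-alikes in the top view are at (347,192), (323,156) and (356,147). The one at (347,192) is meant: it is clearly the largest and stands on a stand pad. The crop confirms this. The beaker is at about (601,-154), which is -47° from the column, and the swinging arm is now at about -107.6°, so it must be pushed counter-clockwise from the robot's side.

Request:
send_rows(series=[[[0,0,0],[0.95,-0.79,0],1],[[0,0,0],[0.95,-0.79,0],1],[[0,0,0],[0.95,-0.79,0],1],[[0,0,0],[0.95,-0.79,0],1],[[0,0,0],[0.95,-0.79,0],1],[[0,0,0],[0.95,-0.79,0],1],[[0,0,0],[0.95,-0.79,0],1],[[0,0,0],[0.95,-0.79,0],1],[[0,0,0],[0.95,-0.79,0],1],[[0,0,0],[0.95,-0.79,0],1],[[0,0,0],[0.95,-0.79,0],1],[[0,0,0],[0.95,-0.79,0],1]])

```text
t: 2.1
tool_pos: [420.4, -237.0, 231.6]
tool_rot: [[0.965, 0.264, 0.001], [0.264, -0.965, -0.001], [0.0, 0.001, -1.0]]
wrist_force: [0.9, -0.6, 0.1]
finger_gap: 0.1
grasp_force: 0.0
```

Request:
send_rows(series=[[[0,0,0],[0.7,-0.8,0],1],[[0,0,0.9],[0,0,0],1],[[0,0,0.9],[0,0,0],1],[[0,0,0.9],[0,0,0],1],[[0,0,0.9],[0,0,0],1],[[0,0,0.9],[0,0,0],1],[[0,0,0.9],[0,0,0],1],[[0,0,0.9],[0,0,0],1],[[0,0,0.9],[0,0,0],1],[[0,0,0],[0,0,0],1]])

```text
t: 3.1
tool_pos: [433.6, -209.7, 231.4]
tool_rot: [[0.953, -0.304, 0.0], [-0.304, -0.953, -0.0], [0.0, 0.0, -1.0]]
wrist_force: [0.1, -0.0, -0.2]
finger_gap: 0.3
grasp_force: 0.0
```

Request:
send_rows(series=[[[0,0,0],[0,-0.15,0.5],1],[[0,0,0],[0,0,0.6],1],[[0,0,0],[0,0,0.5],1],[[0,0,0],[0.15,0,0],1],[[0,0,0],[0.15,0,0],1],[[0,0,0],[0.15,0,0],1],[[0,0,0],[0.1,0,0],1],[[0,0,0],[0,0,0],1]])

```text
t: 3.9
tool_pos: [451.5, -210.8, 184.1]
tool_rot: [[0.953, -0.304, 0.001], [-0.304, -0.953, -0.001], [0.001, 0.0, -1.0]]
wrist_force: [0.6, -0.1, -0.1]
finger_gap: 0.2
grasp_force: 0.0
```

Request:
send_rows(series=[[[0,0,0],[0.08,0,0],1],[[0,0,0],[0.08,0,0],1]])

```text
t: 4.1
tool_pos: [455.5, -212.0, 183.5]
tool_rot: [[0.953, -0.304, 0.0], [-0.304, -0.953, -0.0], [0.0, 0.0, -1.0]]
wrist_force: [0.1, -1.1, -0.5]
finger_gap: 0.2
grasp_force: 0.0
```

Request:
send_rows(series=[[[0,0,0],[0.08,0,0],1],[[0,0,0],[0.08,0,0],1]])

```text
t: 4.3
tool_pos: [459.8, -213.3, 183.3]
tool_rot: [[0.953, -0.304, -0.001], [-0.304, -0.953, 0.0], [-0.001, 0.0, -1.0]]
wrist_force: [-1.3, -0.1, 0.8]
finger_gap: 0.0
grasp_force: 0.7
```

Request:
send_rows(series=[[[0,0,-0.5],[0.209,0.013,0],1],[[0,0,-0.5],[0.209,0.013,0],1],[[0,0,-0.5],[0.209,0.013,0],1],[[0,0,-0.5],[0.209,0.013,0],1],[[0,0,-0.5],[0.209,0.013,0],1],[[0,0,-0.5],[0.209,0.013,0],1],[[0,0,-0.5],[0.209,0.013,0],1],[[0,0,-0.5],[0.209,0.013,0],1],[[0,0,-0.5],[0.209,0.013,0],1],[[0,0,-0.5],[0.209,0.013,0],1]])

```text
t: 5.3
tool_pos: [521.0, -225.0, 183.0]
tool_rot: [[0.996, 0.092, -0.001], [0.092, -0.996, 0.001], [-0.001, -0.001, -1.0]]
wrist_force: [0.1, 1.1, 0.3]
finger_gap: -0.4
grasp_force: 0.7
```

```bash
cat >> h.py <<'E'
def rel():
    s=env.read_state();R=np.array(s["tool_rot"]);d=np.array(s["tool_pos"])-[520,-67.5,0];print("t",s["t"],"rel tool xy",(R.T@d)[:2].round(1),"xang",np.degrees(np.arctan2(R[1,0],R[0,0])).round(1),"F",np.round(R.T@s["wrist_force"],1),"z",round(s["tool_pos"][2],1))
def look(l):
    for c in("side","top"):
        env.get_image(c)
        for d in env.tip_of(c,l)[:2]:
            p=np.array(d["position"]);print(c,l,round(d["conf"],2),p.round(1),"ang",np.degrees(np.arctan2(p[1]+67.5,p[0]-520)).round(1),"r",np.hypot(p[1]+67.5,p[0]-520).round())
E
python3 - <<'E'
from h import *
rel();look("nozzle_tip")
E
```

```text
t 5.3 rel tool xy [-13.7 156.8] xang 5.3 F [ 0.2 -1.1 -0.3] z 183.0
side nozzle_tip 0.92 [ 528.9 -192.   170.4] ang -85.9 r 125.0
side nozzle_tip 0.74 [ 538.6 -223.3  190.5] ang -83.2 r 157.0
top nozzle_tip 0.78 [ 535.  -188.8  174.2] ang -83.0 r 122.0
```

Request:
send_rows(series=[[[0,0,-0.5],[0.209,0.013,0],1],[[0,0,-0.5],[0.209,0.013,0],1],[[0,0,-0.5],[0.209,0.013,0],1],[[0,0,-0.5],[0.209,0.013,0],1],[[0,0,-0.5],[0.209,0.013,0],1],[[0,0,-0.5],[0.209,0.013,0],1],[[0,0,-0.5],[0.209,0.013,0],1],[[0,0,-0.5],[0.209,0.013,0],1],[[0,0,-0.5],[0.209,0.013,0],1],[[0,0,-0.5],[0.209,0.013,0],1],[[0,0,-0.5],[0.209,0.013,0],1],[[0,0,-0.25],[0.105,0.006,0],1]])

```text
t: 6.7
tool_pos: [590.4, -208.1, 183.1]
tool_rot: [[0.852, 0.524, -0.001], [0.524, -0.852, 0.0], [-0.001, -0.001, -1.0]]
wrist_force: [-2.2, -0.3, 0.4]
finger_gap: -0.1
grasp_force: 0.7
```

```bash
python3 - <<'E'
from h import *
rel();look("nozzle_tip");look("swing_arm_end");look("beaker_center")
a=env.get_image("top");b=env.get_image("side")
cv2.imwrite("pics/mid.png",cv2.resize(np.hstack([b[150:310,220:420],a[130:290,250:450]])[:,:,::-1],None,fx=2,fy=2,interpolation=cv2.INTER_CUBIC))
E
```

```text
t 6.7 rel tool xy [-13.8 156.6] xang 31.6 F [-2.  -0.8 -0.4] z 183.1
side nozzle_tip 0.65 [ 581.9 -172.3  170.9] ang -59.4 r 122.0
top nozzle_tip 0.76 [ 585.7 -166.3  175.6] ang -56.4 r 119.0
side swing_arm_end 0.95 [ 603.6 -194.9  190.3] ang -56.7 r 152.0
side beaker_center 0.84 [699.8 -89.4  14. ] ang -6.9 r 181.0
side beaker_center 0.7 [ 601.7 -154.9   33.4] ang -46.9 r 120.0
top beaker_center 0.58 [ 722.7 -175.6   16.2] ang -28.1 r 230.0
top beaker_center 0.51 [696.4 -88.7  18.2] ang -6.9 r 178.0
```

View pics/mid.png

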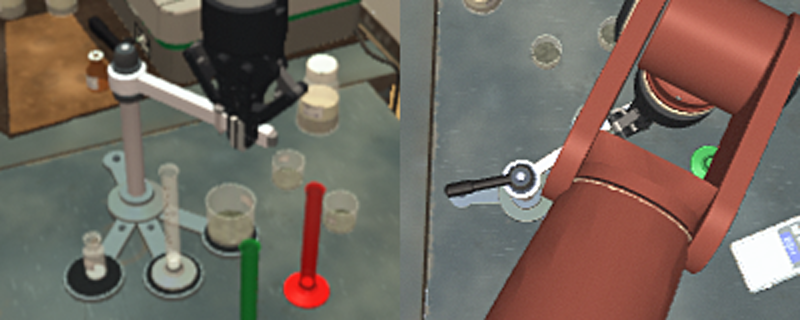

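The picture shows the nozzle about 10° short of the beaker, which is at crop position (232,215). The vessels have not moved. I'll do the last push slowly.

Request:
send_rows(series=[[[0,0,-0.25],[0.105,0.007,0],1],[[0,0,-0.25],[0.105,0.007,0],1],[[0,0,-0.25],[0.105,0.007,0],1],[[0,0,-0.25],[0.105,0.007,0],1],[[0,0,-0.25],[0.105,0.007,0],1],[[0,0,-0.25],[0.105,0.007,0],1],[[0,0,-0.25],[0.105,0.007,0],1],[[0,0,-0.12],[0.05,0.003,0],1],[[0,0,0],[0,0,0],1]])

```text
t: 8.3
tool_pos: [611.1, -195.7, 183.2]
tool_rot: [[0.764, 0.645, 0.001], [0.645, -0.764, 0.0], [0.0, 0.0, -1.0]]
wrist_force: [-0.5, -0.5, 0.4]
finger_gap: -0.1
grasp_force: 0.0
```

```bash
python3 - <<'E'
from h import *
rel();look("nozzle_tip");look("swing_arm_end")
E
```

```text
t 8.3 rel tool xy [-12.9 156.8] xang 40.2 F [-0.7  0.1 -0.4] z 183.2
side nozzle_tip 0.59 [ 593.8 -160.7  169.7] ang -51.6 r 119.0
top nozzle_tip 0.65 [ 600.  -157.1  174.4] ang -48.2 r 120.0
side swing_arm_end 0.71 [ 619.8 -182.8  188.7] ang -49.1 r 152.0
```

Request:
send_rows(series=[[[0,0,-0.2],[0.084,0.006,0],1],[[0,0,-0.2],[0.084,0.006,0],1],[[0,0,0],[0,0,0],1]])

```text
t: 9.0
tool_pos: [615.0, -192.7, 183.3]
tool_rot: [[0.743, 0.669, -0.0], [0.669, -0.743, 0.0], [0.0, -0.0, -1.0]]
wrist_force: [-0.4, -0.0, 0.4]
finger_gap: 0.2
grasp_force: 0.3
```

Request:
send_rows(series=[[[0,0,0],[-0.4,0,0],1],[[0,0,0],[-0.6,0,0],1],[[0,0,0],[-0.2,0,-0.5],1],[[0,0,0],[0,0,-0.9],1],[[0,0,0],[0,0,-0.9],1],[[0,0,0],[0,0,-0.5],1],[[0,0,0],[0,0,0],1]])

```text
t: 9.7
tool_pos: [589.2, -218.1, 271.7]
tool_rot: [[0.744, 0.668, 0.006], [0.668, -0.744, -0.003], [0.003, 0.006, -1.0]]
wrist_force: [-0.2, -0.0, -0.4]
finger_gap: 0.3
grasp_force: 0.0
```

```bash
python3 - <<'E'
from h import *
rel();look("nozzle_tip");look("swing_arm_end");look("lever_end")
s=env.read_state();print(s["tool_pos"])
E
```

```text
t 9.7 rel tool xy [-48.4 160. ] xang 41.9 F [-0.2 -0.1  0.4] z 271.7
side nozzle_tip 0.66 [ 596.9 -157.5  172.3] ang -49.5 r 118.0
top nozzle_tip 0.65 [ 602.3 -152.3  174.9] ang -45.9 r 118.0
side swing_arm_end 0.9 [ 625.2 -181.8  191.3] ang -47.4 r 155.0
side lever_end 0.76 [512.1  -7.6 218.1] ang 97.5 r 60.0
top lever_end 0.83 [505.2 -10.5 219. ] ang 104.6 r 59.0
[ 588.0426807  -216.90620947  266.96943399]
```

Request:
send_rows(series=[[[0,0,0],[0.21,-0.93,0],1],[[0,0,0],[0.21,-0.93,0],1],[[0,0,0],[0.21,-0.93,0],1],[[0,0,0],[0.21,-0.93,0],1],[[0,0,0],[0.21,-0.93,0],1],[[0,0,0],[0.21,-0.93,0],1],[[0,0,0],[0.21,-0.93,0],1],[[0,0,0],[0.21,-0.93,0],1],[[0,0,0],[0,0,0],1]])

```text
t: 11.2
tool_pos: [475.3, -15.2, 267.6]
tool_rot: [[0.741, 0.671, 0.001], [0.671, -0.741, 0.001], [0.001, 0.0, -1.0]]
wrist_force: [0.3, -0.1, -1.3]
finger_gap: -0.2
grasp_force: 0.0
```

Request:
send_rows(series=[[[0,0,0.91],[0,0,0],1],[[0,0,0.91],[0,0,0],1],[[0,0,0.91],[0,0,0],1],[[0,0,0.91],[0,0,0],1],[[0,0,0.91],[0,0,0],1],[[0,0,0.91],[0,0,0],1],[[0,0,0.91],[0,0,0],1],[[0,0,0],[0,0,0],1]])

```text
t: 12.0
tool_pos: [476.7, -17.9, 267.4]
tool_rot: [[0.975, 0.221, 0.0], [0.221, -0.975, -0.0], [0.0, 0.0, -1.0]]
wrist_force: [0.4, -0.4, -0.5]
finger_gap: 0.1
grasp_force: 0.0
```

```bash
python3 - <<'E'
from h import *
rel();look("lever_end");look("nozzle_tip")
s=env.read_state();print(s["tool_pos"])
a=env.get_image("top");b=env.get_image("side")
cv2.imwrite("pics/lev.png",cv2.resize(np.hstack([b[130:290,200:400],a[130:290,230:430]])[:,:,::-1],None,fx=2,fy=2,interpolation=cv2.INTER_CUBIC))
E
```

```text
t 12.0 rel tool xy [-31.3 -57.8] xang 12.7 F [0.3 0.5 0.5] z 267.4
side lever_end 0.59 [510.7  -8.6 217.3] ang 99.0 r 60.0
side nozzle_tip 0.75 [ 598.8 -158.2  169.9] ang -49.0 r 120.0
side nozzle_tip 0.38 [519.7 -67.2 186.6] ang 135.0 r 0.0
top nozzle_tip 0.75 [ 602.3 -155.4  174.2] ang -46.9 r 120.0
[476.33545613 -17.34241855 267.29654107]
```

View pics/lev.png

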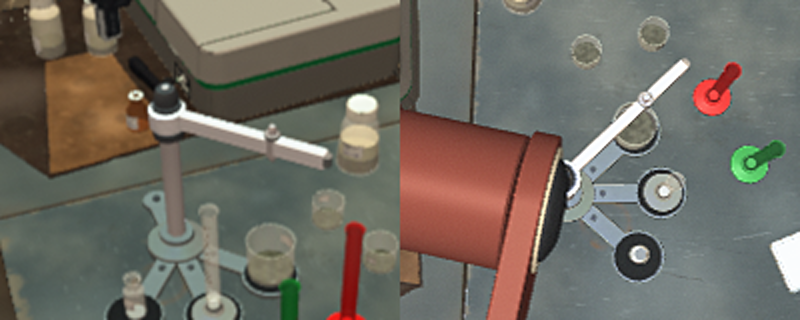

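Nozzle sits over the beaker in both views: side crop nozzle column 272 against beaker 270. Next is the lever.

Request:
send_rows(series=[[[0,0,0],[0,0,0.62],1],[[0,0,0],[0,0,0.62],1],[[0,0,0],[0,0,0.6],1],[[0,0,0],[0.15,0,0],1],[[0,0,0],[0.15,0,0],1],[[0,0,0],[0.1,0,0],1],[[0,0,0],[0.1,0,0],1],[[0,0,0],[0.05,0,0],1],[[0,0,0],[0,0,0],1]])

```text
t: 13.4
tool_pos: [493.0, -13.7, 212.8]
tool_rot: [[0.975, 0.221, 0.001], [0.221, -0.975, -0.0], [0.001, 0.001, -1.0]]
wrist_force: [-0.6, 0.1, -0.2]
finger_gap: -0.2
grasp_force: 0.1
```

Request:
send_rows(series=[[[0,0,0.5],[0.077,-0.018,0],1],[[0,0,0.5],[0.077,-0.018,0],1],[[0,0,0.5],[0.077,-0.018,0],1],[[0,0,0.5],[0.077,-0.018,0],1],[[0,0,0.5],[0.077,-0.018,0],1],[[0,0,0.5],[0.077,-0.018,0],1],[[0,0,0.5],[0.077,-0.018,0],1],[[0,0,0.5],[0.077,-0.018,0],1],[[0,0,0.5],[0.077,-0.018,0],1],[[0,0,0.5],[0.077,-0.018,0],1]])

```text
t: 14.4
tool_pos: [515.0, -7.6, 212.3]
tool_rot: [[0.984, -0.178, -0.0], [-0.178, -0.984, -0.001], [-0.0, 0.001, -1.0]]
wrist_force: [-2.1, -1.1, 0.6]
finger_gap: -0.3
grasp_force: 0.9
```

```bash
python3 - <<'E'
from h import *
rel();look("lever_end");look("nozzle_tip")
E
```

```text
t 14.4 rel tool xy [-15.6 -57.9] xang -10.3 F [-1.8  1.5 -0.6] z 212.3
side lever_end 0.66 [536.7 -11.6 216.4] ang 73.4 r 58.0
side nozzle_tip 0.64 [ 597.9 -155.4  170.3] ang -48.5 r 117.0
top nozzle_tip 0.62 [ 603.4 -152.6  176.2] ang -45.6 r 119.0
top nozzle_tip 0.25 [ 520.  -190.    88.7] ang -90.0 r 122.0
```

Request:
send_rows(series=[[[0,0,0.5],[0.077,-0.018,0],1],[[0,0,0.5],[0.077,-0.018,0],1],[[0,0,0.5],[0.077,-0.018,0],1],[[0,0,0.5],[0.077,-0.018,0],1],[[0,0,0.5],[0.077,-0.018,0],1],[[0,0,0.5],[0.077,-0.018,0],1],[[0,0,0.5],[0.077,-0.018,0],1],[[0,0,0.5],[0.077,-0.018,0],1],[[0,0,0.5],[0.077,-0.018,0],1],[[0,0,0.5],[0.077,-0.018,0],1],[[0,0,0.5],[0.077,-0.018,0],1],[[0,0,0.5],[0.077,-0.018,0],1]])

```text
t: 16.0
tool_pos: [542.5, -11.9, 212.0]
tool_rot: [[0.791, -0.612, -0.001], [-0.612, -0.791, 0.0], [-0.001, 0.001, -1.0]]
wrist_force: [-2.1, 0.7, 0.9]
finger_gap: 0.0
grasp_force: 0.9
```

Request:
send_rows(series=[[[0,0,0.5],[0.077,-0.018,0],1],[[0,0,0.5],[0.077,-0.018,0],1],[[0,0,0.5],[0.077,-0.018,0],1],[[0,0,0.25],[0.038,-0.009,0],1],[[0,0,0],[0,0,0],1]])

```text
t: 16.5
tool_pos: [550.2, -15.8, 212.0]
tool_rot: [[0.699, -0.715, -0.0], [-0.715, -0.699, 0.0], [-0.0, 0.0, -1.0]]
wrist_force: [-0.9, -0.4, 0.3]
finger_gap: -0.2
grasp_force: 0.7
```

Request:
send_rows(series=[[[0,0,0.25],[0.038,-0.009,0],1],[[0,0,0.25],[0.038,-0.009,0],1],[[0,0,0],[0,0,0],1]])

```text
t: 16.8
tool_pos: [552.3, -17.1, 212.0]
tool_rot: [[0.669, -0.743, -0.0], [-0.743, -0.669, 0.0], [-0.0, 0.0, -1.0]]
wrist_force: [-1.8, 0.1, 0.3]
finger_gap: -0.1
grasp_force: 0.7
```

```bash
python3 - <<'E'
from h import *
rel();look("lever_end");look("nozzle_tip")
E
```

```text
t 16.8 rel tool xy [-15.9 -57.7] xang -48.0 F [-1.2  1.3 -0.3] z 212.0
side lever_end 0.79 [568.7 -31.2 218.1] ang 36.7 r 61.0
side nozzle_tip 0.74 [ 595.  -158.5  170.2] ang -50.5 r 118.0
top nozzle_tip 0.85 [ 604.2 -152.7  172.2] ang -45.3 r 120.0
```

Continuing in small steps until the force rises at the stop.

Request:
send_rows(series=[[[0,0,0.25],[0.038,-0.009,0],1],[[0,0,0.25],[0.038,-0.009,0],1],[[0,0,0.25],[0.038,-0.009,0],1],[[0,0,0],[0,0,0],1]])

```text
t: 17.6
tool_pos: [554.1, -18.1, 212.0]
tool_rot: [[0.623, -0.782, -0.003], [-0.782, -0.623, 0.003], [-0.004, 0.001, -1.0]]
wrist_force: [-5.9, 4.9, 2.7]
finger_gap: -0.1
grasp_force: 3.6
```

Request:
send_rows(series=[[[0,0,0.25],[0.038,-0.009,0],1],[[0,0,0],[0,0,0],1]])

```text
t: 17.8
tool_pos: [554.4, -18.0, 211.9]
tool_rot: [[0.608, -0.794, -0.005], [-0.794, -0.608, 0.004], [-0.007, 0.001, -1.0]]
wrist_force: [-8.8, 5.9, 4.1]
finger_gap: -0.4
grasp_force: 5.4
```

Request:
send_rows(series=[[[0,0,0],[0.038,0,0],1],[[0,0,0],[0,0,0],1]])

```text
t: 18.0
tool_pos: [554.4, -18.1, 211.9]
tool_rot: [[0.608, -0.794, -0.007], [-0.794, -0.608, 0.006], [-0.009, 0.002, -1.0]]
wrist_force: [-11.6, 8.9, 5.2]
finger_gap: -0.0
grasp_force: 7.2
```

The force climbed to about 15 N with no further motion, so the lever is at its stop. I'll back off, rise and check.

Request:
send_rows(series=[[[0,0,0],[-0.3,0,0],1],[[0,0,0],[-0.6,0,0],1],[[0,0,0],[-0.3,0,-0.6],1],[[0,0,0],[0,0,-0.9],1],[[0,0,0],[0,0,-0.9],1],[[0,0,0],[-0.8,0,-0.5],1],[[0,0,0],[-0.9,0,0],1],[[0,0,0],[-0.9,0,0],1],[[0,0,0],[-0.9,0,0],1],[[0,0,0],[0,0,0],1]])

```text
t: 19.0
tool_pos: [469.6, 93.3, 299.7]
tool_rot: [[0.61, -0.792, 0.002], [-0.792, -0.61, 0.001], [0.001, -0.002, -1.0]]
wrist_force: [0.3, -1.6, 0.1]
finger_gap: 0.0
grasp_force: 0.0
```

```bash
python3 - <<'E'
from h import *
rel();look("lever_end");look("nozzle_tip");look("swing_arm_end")
a=env.get_image("top");b=env.get_image("side")
cv2.imwrite("pics/end.png",cv2.resize(np.hstack([b[130:290,200:400],a[130:290,230:430]])[:,:,::-1],None,fx=2,fy=2,interpolation=cv2.INTER_CUBIC))
E
```

```text
t 19.0 rel tool xy [-157.8  -58.8] xang -52.4 F [ 1.4  0.7 -0.1] z 299.7
side lever_end 0.57 [570.4 -29.2 214.8] ang 37.2 r 63.0
top lever_end 0.53 [563.7 -31.3 218.3] ang 39.6 r 57.0
side nozzle_tip 0.96 [ 597.3 -157.   169.2] ang -49.2 r 118.0
top nozzle_tip 0.89 [ 602.5 -154.8  174.8] ang -46.6 r 120.0
side swing_arm_end 0.82 [ 625.7 -177.4  189.4] ang -46.1 r 152.0
top swing_arm_end 0.94 [ 622.8 -179.4  190.2] ang -47.4 r 152.0
```

View pics/end.png

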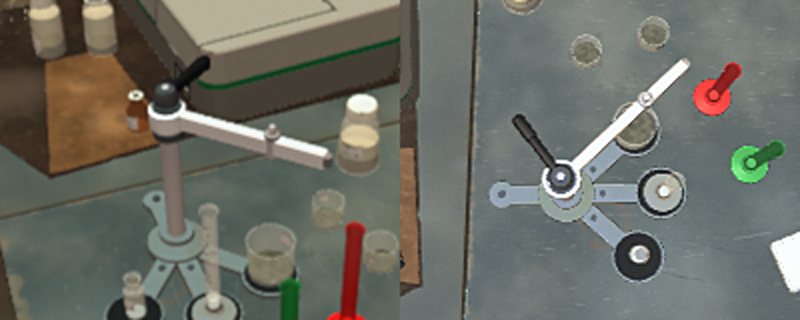

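The lever points to about 38°, which is its stop. The nozzle at about (600,-156) stands over the beaker at about (601,-154), the vessels have not moved, and the robot is clear.

```bash
python3 -c "
from cell import env
print(env.finish_job())"
```

```text
the job is handed in; nothing more can be done
None
```

The job is handed in: the nozzle is about 2 mm from the beaker's centre by my camera estimate, the lever was pushed clockwise to its stop, and no vessel moved in the pictures; no verdict was shown.

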